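# Open a ratchet clamp round a heat sink

## Robot

A 7-joint arm with a two-finger parallel gripper is mounted at the origin on a cart in front of the work surface, level with it; the furniture and walls round the work are solid. World frame = base frame: x ahead of the robot, y to its left, z up, the work surface at z = 0. Lengths are in m, angles in rad, forces in N, time in s.
With the tool pointing down it reaches from about 0.425 to 0.925 m from the base axis. Payload 6.8 kg.
Tool frame: the origin (TCP) lies between the finger pads; the fingertips stand r.tip_extent ahead of it and the grasp point (between the pads) lies 5 mm behind it (r.tip_extent is the distance from the TCP to the fingertips, in m); y points along the fingers, x is the direction in which the jaws open and shut, and the axes are right-handed (so a half turn about y gives the same grasp; the last joint's range is limited). The gripper opens to 85 mm and grips with 20 to 120 N. Pads are 22 mm wide; open, the fingers measure 114 mm over their backs; the gripper's body (76 mm by 85 mm) begins 54 mm behind the grasp point. The pads swing forward as they close: fully open they stand 13 mm farther back than shut.
Start: joints at [1.166, 0.477, 0.022, 1.555, -0.011, 1.109, -0.083], TCP at [0.197, -0.646, 0.245] pointing down, gripper open.
Joint ranges: [-2.96, 2.96], [-0.34, 2.1], [-1.41, 1.46], [0.24, 2.44], [-1.37, 4.51], [0.17, 1.92], [-2.96, 2.96]. Speed limits (rad/s): [2.39, 2.39, 3.14, 3.14, 3.14, 3.14, 3.14].

## Interface

Orientations are given as a rotation vector (axis times angle).
In Python, from bench import r gives the robot as it stands.
- The arm moves only by the tool send_rows, never from a script. Its argument "plan" is a list of rows, each a list of 5 numbers: the shift along the tool's x, y, z in cm, then the turn about the tool's y in degrees, then the opening, from 0 (shut) to 1 (fully open). In form: [[dx, dy, dz, spin, grip], ...]. A call has 1 to 12 rows; each row shifts and turns the commanded pose from where the row before left it, along the tool's axes as they then stand; what a row does not reach is not made up. A row lasts 1/8 s, in which the tool goes at most 62.5 mm and 10.7 degrees, less where a joint would pass 70% of its speed; a pose out of reach is approached as far as the arm can. A call is refused whole if a number of a shift passes 6.25 or a number of a turn 10.7, either way. A call with a gripper value outside its range is refused whole. The fingers move at their own pace and stop on an object; "force" is the grip in N (left out, the last holds). Time passes only in rows, so rows that do not move let the fingers close. It gives the time, the measured TCP pose, the force and the opening at its end, in the units of the state.
- r.get_obs(): the state, without advancing time (a new reading comes with each control period).
- r.grab_frame(name): name is "side" or "top"; returns a dict with "image" (400x640x3 uint8, red, green, blue), "camera_matrix" (3x3 intrinsics, pixels), "cam_to_world" (4x4, takes a point from camera to world coordinates). Camera axes: x right, y down, z forward; pixel columns grow to the right and rows downward; lengths in m; the calibration is good to about 2 mm. A picture is of the moment at which its call begins. There is no depth.
- r.hand_in(): hands the job in, once; it reports no verdict.
Trained networks look in the newest picture that a camera, given by its name, has taken for a name from the list of things; names that differ only in an ending like _2 or _b are one class to them, and where a whole thing is asked for, a point or a joint stands for the part that bears it (a point fixed in the world has none). Each returns a list of dicts, best first, with "p" (0 to 1); they miss things now and then, are a little off and sometimes report something else, mostly with a low value. They report only what shows in the picture. A call takes as long as a camera call.
- r.recognise(camera, target): "rect" ([left, top, right, bottom] in pixels, round what is visible of it).
The state is a dict: "clock": time; "joints": joint angles; "qvel": joint speeds; "tau": joint torques, N m; "tcp_pos": TCP position; "orientation": TCP orientation; "contact_force": force on the tool from outside, world axes, zero at the start; "moment": the same for the moment, N m; "grip_width": finger opening in m.
Only numpy, scipy, OpenCV 4.12 (cv2) and the standard library are available. Lean on these libraries where they do the work, as an engineer would, in place of code of your own. Each camera call takes 0.05 s, during which the arm holds its last target.

## Task

The small ratchet clamp on the bench is run up to a finned heat sink. Open it: press down the ribbed release tab on top of the sliding jaw and, keeping it pressed, push the jaw back along its bar all the way to the end stop, then take your hand away so that the tab springs up again. Only press and push: leave the heat sink lying where it is in the clamp, and leave the things round the clamp where they are.

Things in the scene. Friction and masses are not known exactly. Their poses are not given: they have to be found in the camera images.
- clamp: Clamp screwed to the bench: aluminium bed 300 x 90 x 12 mm, fixed dark jaw at one end (top 54 mm above the bench), toothed bar 16 mm wide along the middle (tooth tops 28 mm up), end stop 60 mm wide at the other end (top 43 mm up). Origin: centre of the bed's underside. x runs level along the bar from the fixed jaw (face at -130 mm) to the end stop (face at +137 mm); z up.
- clamp_jaw (a joint): Slide of the jaw along the bar in m, growing towards the end stop (clamp +x): 0 closed, 0.100 fully back against the end stop. It slides with about 2 N of friction. While the release tab is up the jaw goes only towards the fixed jaw; pushed the other way it catches on a tooth (8 mm apart).
- clamp_release (a joint): Tilt of the release tab in rad: 0 up (ratchet engaged), 0.25 fully down on its stop; the ratchet is free above about 0.10. It may read up to 0.1 at rest, where the pawl rides on a tooth. A spring lifts it when let go. It is hinged at the end nearer the jaw face, 32 mm from point release_tab, where it goes down 8 mm and takes about 7 N to press fully (more nearer the hinge).
- release_tab (a point): Centre of the top of the black ribbed release tab, 44 mm along the bar x 46 mm wide, 48 mm above the bench when up. It rides on the sliding jaw between its two upright plates: the front plate with the jaw face (top 57 mm above the bench, rear side 63 mm in front of this point) and the tall push plate (26 mm behind this point, towards the end stop).
- push_plate (a point): On the grey push plate, the tall upright plate at the rear of the sliding jaw (74 mm wide, 10 mm thick, top 75 mm above the bench): middle of the top edge of the face that looks at the release tab. Pushing this face towards the end stop moves the jaw; the plate moves with it.
- jaw_face (a point): Top middle of the sliding jaw's clamping face, 78 mm wide, which looks at the heat sink and the fixed jaw.
- end_stop (a point): Top middle of the end stop's face that looks at the sliding jaw.
- heat_sink: Bare aluminium finned heat sink, 50 x 60 x 28 mm, loose, lying on the bed between the fixed and the sliding jaw. Origin: centre of its underside.
- multimeter: Bystander: dark hand multimeter 145 x 70 x 43 mm, lying beside the clamp. Origin: centre of its underside.
- tape_black: Bystander: roll of black tape, 64 mm across, 19 mm high, lying beside the clamp. Origin: centre of its underside.
- strip: Bystander: white strip connector 20 x 110 x 16 mm, lying beside the clamp. Origin: centre of its underside.

How it is judged:
By the outcome, as a careful person would: the job done as asked, in the order asked, and still so for the second after the job is handed in, with the robot touching nothing.
It also fails if it takes over 32 s, if anything falls off the work surface, if the arm or the gripper's body presses on something with over 40 N, if the wrist force passes 120 N, or if a joint passes its speed limit or range.

## Working session

There is one attempt and no reset: what is moved stays moved. The work goes in short steps, Python scripts to look and compute and a tool call to move; the robot and the scene stay as the last step left them, time stands still between calls to the robot, and variables do not carry over. Pictures are saved under pics/ and viewed, and the job is handed in when it is done.

Besides the shell and the picture viewer there is one more tool, called after ">>>" as name(argument=value, ...) on one line, values as JSON. send_rows: Moves the arm, as the interface text tells. Its arguments: {"type":"object","properties":{"plan":{"type":"array","items":{"type":"array","items":{"type":"number"}}},"force":{"type":"number"}},"required":["plan"]}

```bash
ls; mkdir -p pics; python3 - <<'E'
from bench import r
import cv2
o=r.get_obs(); print(o, r.tip_extent)
for n in("side","top"):
    f=r.grab_frame(n); cv2.imwrite(f"pics/{n}0.png",f["image"][:,:,::-1]); print(n,f["camera_matrix"],f["cam_to_world"])
    for t in("clamp","release_tab","push_plate","jaw_face","end_stop","heat_sink","multimeter","tape_black","strip"):
        print(t,[(d["rect"],round(d["p"],2)) for d in r.recognise(n,t)][:2])
E
```

```text
pics
{'clock': 0.0, 'joints': array([ 1.16594379,  0.47778132,  0.02233447,  1.55645519, -0.01149541,
        1.10928652, -0.08306482]), 'qvel': array([ 0.00055745, -0.00063045,  0.00017363,  0.00035002,  0.00120512,
        0.00186917, -0.0003742 ]), 'tau': array([ 3.49924949e-05, -5.96446395e+01,  1.60808545e+00, -2.81197804e+01,
        1.24571190e-02,  9.37980367e-03, -1.18643561e-05]), 'tcp_pos': array([ 0.1972055 , -0.64495999,  0.2443366 ]), 'orientation': array([-1.33412923,  0.98894632, -0.98641384]), 'contact_force': array([ 1.28458556, -0.23565718, -0.45163271]), 'moment': array([ 0.02419504, -0.01688975,  0.03864143]), 'grip_width': 0.08539390245233139} 0.014
side [[479.64264381   0.         326.99922606]
 [  0.         479.64264381 203.02116172]
 [  0.           0.           1.        ]] [[-0.78235809 -0.39543958  0.48118953  0.10477577]
 [-0.62256709  0.47411919 -0.62259232  0.22693099]
 [ 0.01805645 -0.78666291 -0.61711866  0.60894638]
 [ 0.          0.          0.          1.        ]]
clamp [([263.5, 191.9, 412.8, 306.5], 0.79)]
release_tab [([314.9, 219.6, 361.9, 25
[... 500 characters left out ...]
       1.        ]] [[ 0.00531615 -0.99014414  0.13995114  0.39966945]
 [-0.99998319 -0.00493999  0.00303506 -0.31252396]
 [-0.00231379 -0.13996492 -0.99015376  0.92237012]
 [ 0.          0.          0.          1.        ]]
clamp [([277.7, 151.7, 328.5, 289.8], 0.81)]
release_tab []
push_plate [([283.2, 195.9, 322.3, 250.7], 0.64)]
jaw_face [([283.3, 197.8, 318.9, 248.6], 0.64)]
end_stop [([281.0, 149.6, 332.4, 283.0], 0.97), ([292.8, 205.7, 317.1, 241.4], 0.16)]
heat_sink [([288.1, 253.1, 316.1, 276.2], 0.65), ([293.3, 204.0, 317.6, 242.1], 0.41)]
multimeter [([340.2, 194.1, 375.3, 260.3], 0.66)]
tape_black [([254.6, 170.5, 278.5, 199.1], 0.83)]
strip [([229.0, 232.6, 277.9, 245.6], 0.79)]
```

```bash
python3 - <<'E'
import cv2
a=cv2.imread("pics/side0.png")[170:330,230:440]; cv2.imwrite("pics/side0c.png",cv2.resize(a,None,fx=3.7,fy=3.7,interpolation=2))
a=cv2.imread("pics/top0.png")[140:300,210:390]; cv2.imwrite("pics/top0c.png",cv2.resize(a,None,fx=3.7,fy=3.7,interpolation=2))
from scipy.spatial.transform import Rotation as R
from bench import r
print(R.from_rotvec(r.get_obs()["orientation"]).as_matrix().round(3))
E
```

```text
[[ 0.292 -0.     0.956]
 [-0.956 -0.     0.292]
 [ 0.    -1.    -0.   ]]
```

View pics/side0c.png

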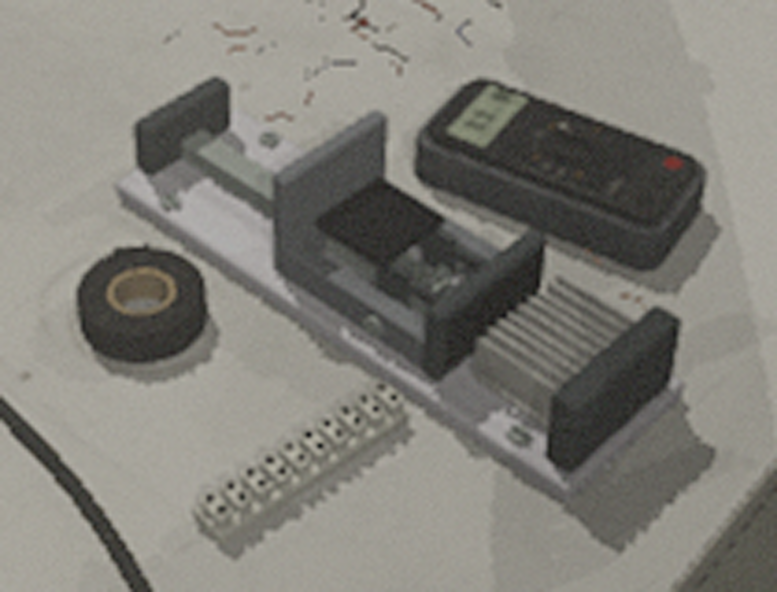

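View pics/top0c.png

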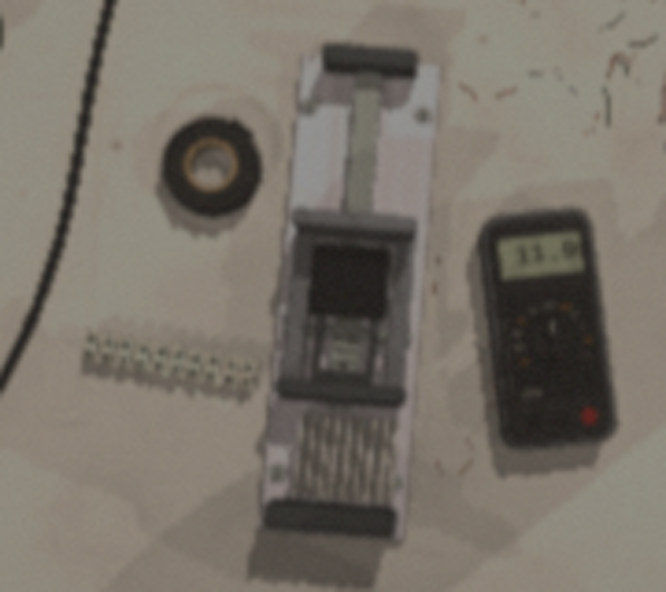

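View pics/side0.png

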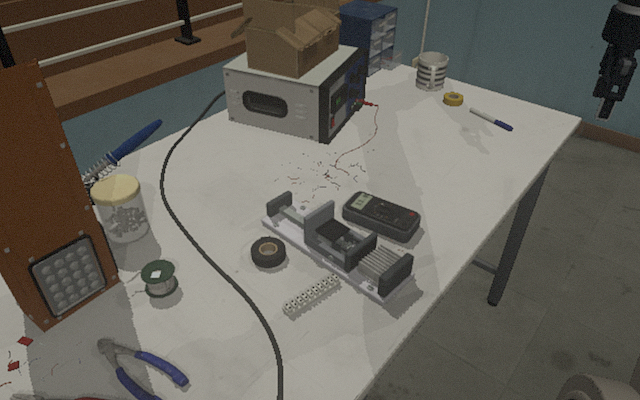

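```bash
python3 - <<'E'
import cv2
def crop(n,x0,y0,w,h,f,o):
    a=cv2.imread(f"pics/{n}0.png")[y0:y0+h,x0:x0+w]; a=cv2.resize(a,None,fx=f,fy=f,interpolation=cv2.INTER_CUBIC)
    a=cv2.convertScaleAbs(a,alpha=1.6,beta=10)
    for i in range(0,w,10):
        cv2.line(a,(i*f,0),(i*f,6),(0,0,255),1); cv2.putText(a,str(x0+i),(i*f,16),0,.35,(0,0,255))
    for i in range(0,h,10):
        cv2.line(a,(0,i*f),(6,i*f),(0,0,255),1); cv2.putText(a,str(y0+i),(8,i*f+4),0,.35,(0,0,255))
    cv2.imwrite(o,a)
crop("top",270,145,70,75,8,"pics/t1.png")
crop("top",270,195,70,75,8,"pics/t2.png")
crop("top",270,230,70,70,8,"pics/t2b.png")
crop("side",258,185,100,75,8,"pics/t3.png")
crop("side",325,215,95,75,8,"pics/t4.png")
E
```

```text
(no output)
```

View pics/t1.png

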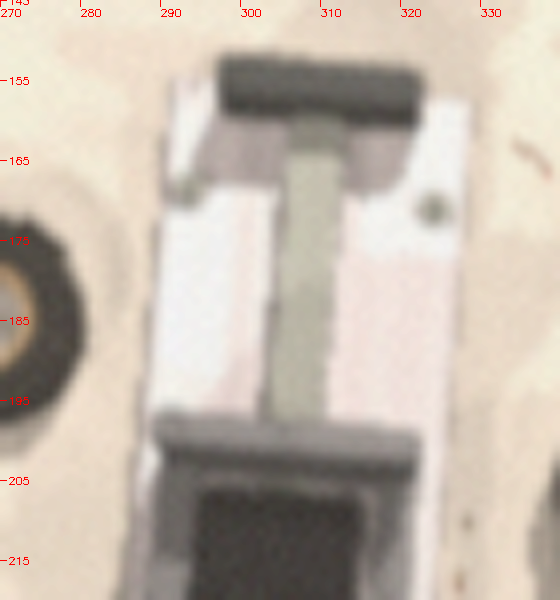

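View pics/t2b.png

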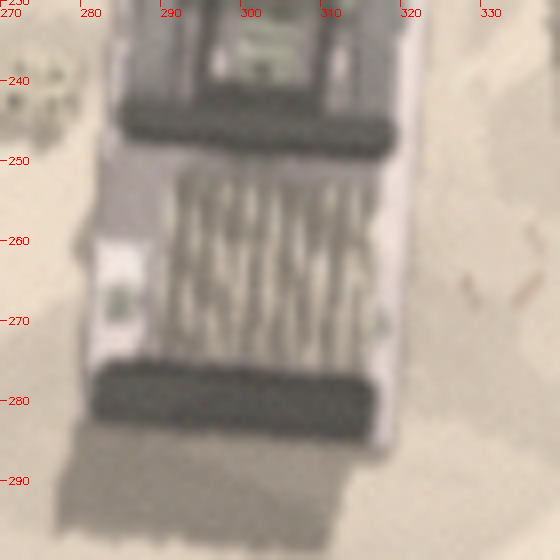

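View pics/t3.png

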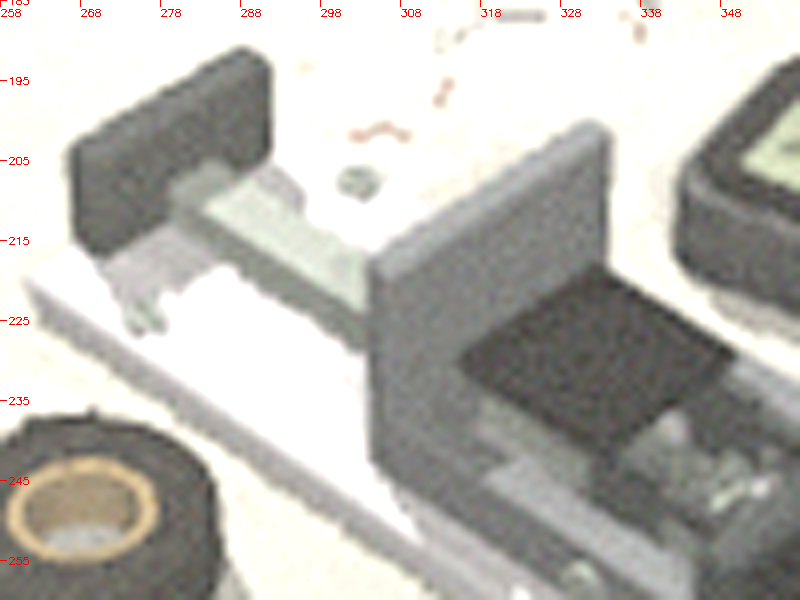

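View pics/t4.png

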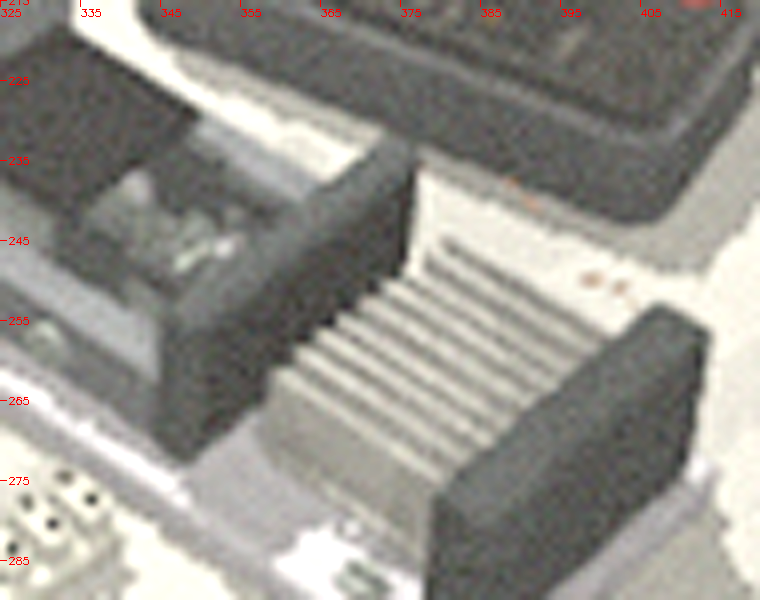

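```bash
cat > h.py <<'E'
import numpy as np
K={'side':np.array([[479.64264381,0,326.99922606],[0,479.64264381,203.02116172],[0,0,1]]),'top':np.array([[396.34436897,0,313.33589824],[0,396.34436897,199.96717678],[0,0,1]])}
T={'side':np.array([[-0.78235809,-0.39543958,0.48118953,0.10477577],[-0.62256709,0.47411919,-0.62259232,0.22693099],[0.01805645,-0.78666291,-0.61711866,0.60894638],[0,0,0,1]]),'top':np.array([[0.00531615,-0.99014414,0.13995114,0.39966945],[-0.99998319,-0.00493999,0.00303506,-0.31252396],[-0.00231379,-0.13996492,-0.99015376,0.92237012],[0,0,0,1]])}
def proj(n,P):
    c=np.linalg.inv(T[n])@np.append(P,1); u=K[n]@c[:3]; return u[:2]/u[2]
def w(p,q):
    x,y,a=p; return np.array([x+np.cos(a)*q[0]-np.sin(a)*q[1], y+np.sin(a)*q[0]+np.cos(a)*q[1], q[2]])
E
cat > fit.py <<'E'
from h import *
from scipy.optimize import least_squares
m=1e-3
# cam,(x,y,z mm), on jaw?, px
O=[('side',(150,45,12),0,(261.5,221)),('side',(-150,-45,12),0,(414,273)),('top',(150,-45,12),0,(328.5,157.5)),('top',(-150,-45,12),0,(318,286.5)),
('side',(137,30,43),0,(268,204.5)),('side',(137,-30,43),0,(291,193)),
('side',(0,37,75),1,(305.5,219.5)),('side',(0,-37,75),1,(333.5,203)),('top',(0,37,75),1,(290,201.5)),('top',(0,-37,75),1,(322,204)),
('side',(-4,23,48),1,(315.5,229.5)),('side',(-4,-23,48),1,(332.5,218)),('side',(-48,-23,48),1,(350.5,229.5)),('side',(-48,23,48),1,(333,241.5)),
('top',(-48,23,48),1,(294,224.5)),('top',(-48,-23,48),1,(315,226))]
def res(p,full=False):
    out=[]
    for n,q,j,px in O:
        q=np.array(q)*m
        if j: q[0]+=p[3]
        out.append(proj(n,w(p[:3],q))-px)
    return np.array(out) if full else np.ravel(out)
s=least_squares(res,[.5,-.3,0,0],loss='soft_l1')
print(s.x); print(res(s.x,True).round(1))
print("plate",w(s.x[:3],(s.x[3],0,.075)),"tab",w(s.x[:3],(s.x[3]-.026,0,.048)), "open=",.137-s.x[3])
E
python3 fit.py
```

```text
[ 0.48600111 -0.28742705 -0.07557909  0.02822175]
[[-1.6 -2.2]
 [ 1.8  0. ]
 [-0.5 -1.1]
 [-0.1 -0.6]
 [ 1.3  1.1]
 [ 1.3 -1. ]
 [ 2.   0.7]
 [ 2.8 -1.7]
 [-3.2 -0.5]
 [-1.  -0.3]
 [-0.7 -0.3]
 [-0.2 -0.7]
 [ 0.1 -1.2]
 [ 0.2 -0.5]
 [-2.   0.1]
 [-2.2  0.3]]
plate [ 0.5141423  -0.28955799  0.075     ] tab [ 0.48821652 -0.28759481  0.048     ] open= 0.10877824528675337
```

>>> send_rows(plan=[[0,0,0,10.6,0],[0,0,0,10.6,0],[-3.8,0,2.7,0,0],[-3.8,0,2.7,0,0],[-3.8,0,2.7,0,0],[-3.8,0,2.7,0,0],[-3.8,0,2.7,0,0],[-3.8,0,2.7,0,0],[-3.8,0,2.7,0,0],[-3.8,0,2.7,0,0]])

```text
clock: 2.25
tcp_pos: [0.436, -0.3569, 0.2456]
orientation: [-1.174, 1.262, -1.263]
contact_force: [-0.3, 0.1, -0.3]
grip_width: 0.0002
```

```bash
cat > st.py <<'E'
from bench import r
from h import *
from scipy.spatial.transform import Rotation as R
o=r.get_obs(); M=R.from_rotvec(o["orientation"]).as_matrix()
print(o["clock"],o["tcp_pos"].round(4),"F",o["contact_force"].round(1),"w",round(o["grip_width"],4),"tip",r.tip_extent); print(M.round(3))
p=np.array([0.5141423,-0.28955799,.075]); t=p-o["tcp_pos"]
print("plate top in tool axes cm",(M.T@t*100).round(2),"yaw",np.degrees(np.arctan2(M[1,2],M[0,2])).round(2))
E
python3 st.py
```

```text
2.25 [ 0.436  -0.3569  0.2456] F [-0.3  0.1 -0.3] w 0.0002 tip 0.014
[[-0.073  0.     0.997]
 [-0.997 -0.    -0.073]
 [ 0.    -1.     0.   ]]
plate top in tool axes cm [-7.3  17.06  7.29] yaw -4.2
```

>>> send_rows(plan=[[-3.6,0,2.7,0,0],[-3.7,2.5,2.9,0,0],[0,4.5,0,0,0],[0,4.5,0,0,0],[0,2.9,0,0,0],[0,0,0,0,0]])

```text
clock: 3.0
tcp_pos: [0.4948, -0.2887, 0.0994]
orientation: [-1.176, 1.267, -1.259]
contact_force: [0.3, -0.4, 0.6]
grip_width: 0.0002
```

```bash
python3 st.py; python3 - <<'E'
from bench import r
import cv2
a=r.grab_frame("side")["image"][:,:,::-1]; b=r.grab_frame("top")["image"][:,:,::-1]
cv2.imwrite("pics/s1.png",cv2.convertScaleAbs(cv2.resize(a[150:300,240:430],None,fx=4,fy=4,interpolation=2),alpha=1.5))
cv2.imwrite("pics/p1.png",cv2.convertScaleAbs(cv2.resize(b[140:300,210:390],None,fx=3.7,fy=3.7,interpolation=2),alpha=1.5))
E
```

```text
3.0 [ 0.4948 -0.2887  0.0994] F [ 0.3 -0.4  0.6] w 0.0002 tip 0.014
[[-0.073 -0.004  0.997]
 [-0.997  0.002 -0.073]
 [-0.002 -1.    -0.004]]
plate top in tool axes cm [-0.05  2.43  1.95] yaw -4.19
```

View pics/s1.png

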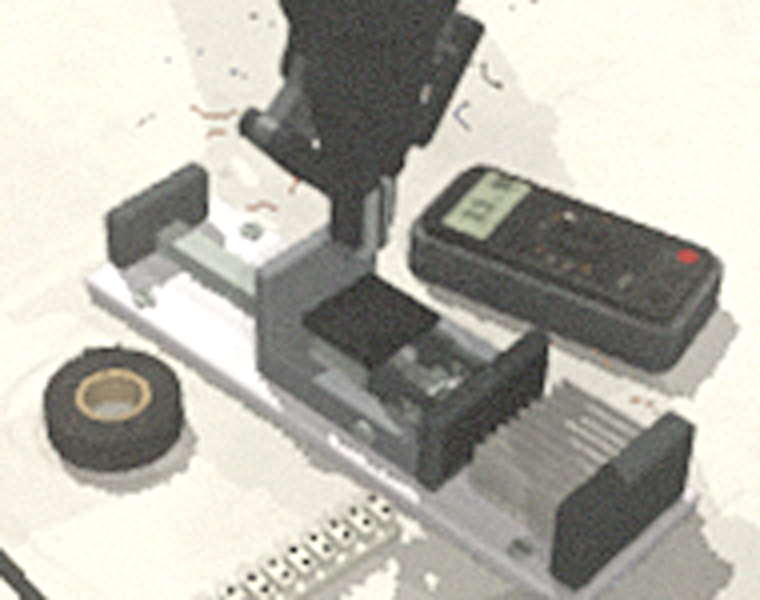

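View pics/p1.png

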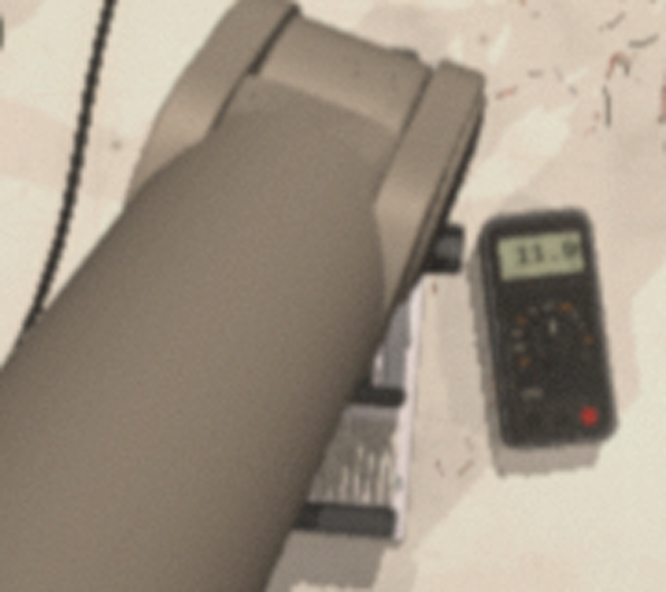

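```bash
python3 - <<'E'
from h import *
for dx,dy in((-11,-14),(-11,14),(11,-14),(11,14),(0,0)):
    q=np.array([.4948,-.2887,.0854])+np.array([np.cos(-.0733)*dx-np.sin(-.0733)*dy,np.sin(-.0733)*dx+np.cos(-.0733)*dy,0])*1e-3
    u=proj('side',q); print(dx,dy,u.round(1),((u-[240,150])*4).round())
E
```

```text
-11 -14 [340.8 209.7] [403. 239.]
-11 14 [329.9 217.1] [360. 269.]
11 -14 [331.4 204.3] [366. 217.]
11 14 [320.5 211.5] [322. 246.]
0 0 [330.7 210.6] [363. 242.]
```

>>> send_rows(plan=[[0,1.2,0.3,0,0],[0,1.2,0,0,0],[0,0.9,0,0,0],[0,0.3,0,0,0],[0,0,0,0,0]])

```text
clock: 3.72
tcp_pos: [0.4991, -0.2896, 0.065]
orientation: [-1.174, 1.263, -1.263]
contact_force: [-0.3, 0.2, 0.1]
grip_width: -0.0001
```

>>> send_rows(plan=[[0,0.2,0,0,0],[0,0.2,0,0,0],[0,0,0,0,0]])

```text
clock: 4.1
tcp_pos: [0.4998, -0.2898, 0.0617]
orientation: [-1.173, 1.262, -1.264]
contact_force: [0.8, 0.1, 1.9]
grip_width: 0.0003
```

>>> send_rows(plan=[[0,0.2,0,0,0],[0,0.2,0,0,0],[0,0,0,0,0]])

```text
clock: 4.47
tcp_pos: [0.4998, -0.2898, 0.0575]
orientation: [-1.173, 1.262, -1.264]
contact_force: [2.9, 0.3, 5.0]
grip_width: 0.0002
```

>>> send_rows(plan=[[0,0.2,0,0,0],[0,0.1,0,0,0],[0,0,0,0,0]])

```text
clock: 4.85
tcp_pos: [0.4996, -0.2898, 0.0546]
orientation: [-1.173, 1.262, -1.264]
contact_force: [1.7, 0.0, 6.1]
grip_width: 0.0001
```

>>> send_rows(plan=[[0,0.15,0,0,0],[0,0,0,0,0]])

```text
clock: 5.1
tcp_pos: [0.4999, -0.2898, 0.0532]
orientation: [-1.173, 1.262, -1.264]
contact_force: [2.3, -0.3, 5.9]
grip_width: -0.0003
```

>>> send_rows(plan=[[0,0.15,0,0,0],[0,0,0,0,0]])

```text
clock: 5.35
tcp_pos: [0.5002, -0.2899, 0.0525]
orientation: [-1.173, 1.261, -1.264]
contact_force: [1.2, 1.2, 12.5]
grip_width: -0.0
```

>>> send_rows(plan=[[0,0.1,0,0,0],[0,0,0,0,0]])

```text
clock: 5.6
tcp_pos: [0.5002, -0.2899, 0.0522]
orientation: [-1.173, 1.261, -1.264]
contact_force: [-0.8, 1.9, 19.5]
grip_width: -0.0
```

>>> send_rows(plan=[[0,0,0.2,0,0],[0,0,0.2,0,0],[0,0,0.2,0,0],[0,0,0.3,0,0],[0,0,0.3,0,0],[0,0,0.3,0,0]])

```text
clock: 6.35
tcp_pos: [0.5149, -0.291, 0.0521]
orientation: [-1.173, 1.262, -1.264]
contact_force: [-2.9, 1.8, 18.9]
grip_width: -0.0002
```

```bash
python3 st.py; python3 - <<'E'
from bench import r
import cv2
a=r.grab_frame("side")["image"][:,:,::-1]
cv2.imwrite("pics/s2.png",cv2.convertScaleAbs(cv2.resize(a[150:300,240:430],None,fx=4,fy=4,interpolation=2),alpha=1.5))
E
```

```text
6.35 [ 0.5149 -0.291   0.0521] F [-2.9  1.8 18.9] w -0.0002 tip 0.014
[[-0.073  0.001  0.997]
 [-0.997 -0.001 -0.073]
 [ 0.001 -1.     0.001]]
plate top in tool axes cm [-0.14 -2.29 -0.08] yaw -4.21
```

View pics/s2.png

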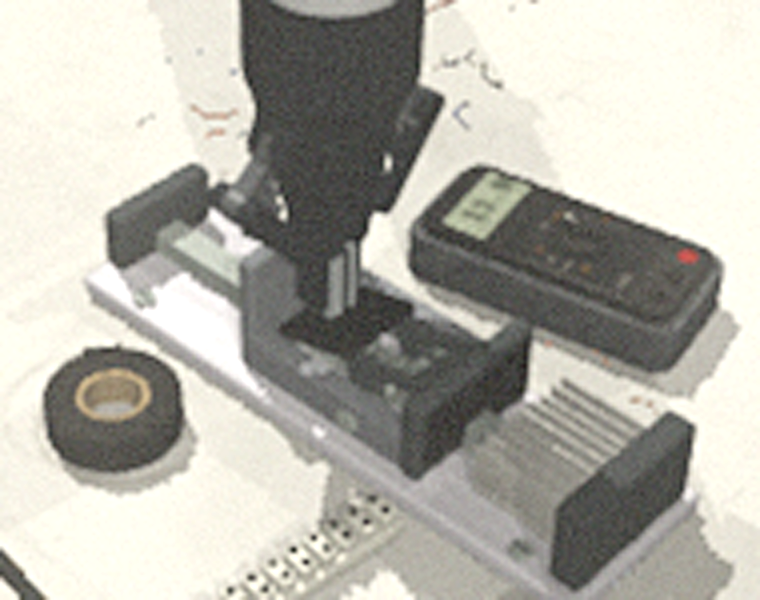

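>>> send_rows(plan=[[0,0,0.5,0,0],[0,0,0.8,0,0],[0,0,0.8,0,0],[0,0,0.8,0,0],[0,0,0.8,0,0],[0,0,0.8,0,0],[0,0,0.8,0,0],[0,0,0.8,0,0],[0,0,0.8,0,0],[0,0,0.5,0,0]])

```text
clock: 7.65
tcp_pos: [0.5889, -0.2966, 0.0522]
orientation: [-1.173, 1.262, -1.264]
contact_force: [-2.0, 1.8, 17.0]
grip_width: 0.0002
```

>>> send_rows(plan=[[0,0,0.3,0,0],[0,0,0.3,0,0],[0,0,0.3,0,0],[0,0,0,0,0]])

```text
clock: 8.15
tcp_pos: [0.598, -0.2973, 0.0523]
orientation: [-1.173, 1.261, -1.265]
contact_force: [-2.2, 0.9, 16.1]
grip_width: -0.0001
```

>>> send_rows(plan=[[0,0,0.3,0,0],[0,0,0.2,0,0],[0,0,0,0,0]])

```text
clock: 8.52
tcp_pos: [0.6004, -0.2975, 0.052]
orientation: [-1.176, 1.266, -1.262]
contact_force: [-8.0, 3.0, 20.6]
grip_width: -0.0
```

>>> send_rows(plan=[[0,0,0.2,0,0],[0,0,0.1,0,0],[0,0,0,0,0]])

```text
clock: 8.9
tcp_pos: [0.6004, -0.2975, 0.052]
orientation: [-1.179, 1.271, -1.259]
contact_force: [-17.9, 5.1, 29.7]
grip_width: -0.0001
```

>>> send_rows(plan=[[0,0,0.2,0,0],[0,0,0,0,0]])

```text
clock: 9.15
tcp_pos: [0.6004, -0.2975, 0.052]
orientation: [-1.181, 1.275, -1.257]
contact_force: [-23.6, 7.2, 35.3]
grip_width: 0.0002
```

>>> send_rows(plan=[[0,0,-0.2,0,0],[0,0,-0.2,0,0],[0,0,0,0,0]])

```text
clock: 9.52
tcp_pos: [0.6003, -0.2975, 0.052]
orientation: [-1.176, 1.267, -1.261]
contact_force: [-9.9, 3.2, 23.9]
grip_width: -0.0003
```

```bash
python3 st.py; python3 - <<'E'
from bench import r
import cv2
a=r.grab_frame("side")["image"][:,:,::-1]
cv2.imwrite("pics/s3.png",cv2.convertScaleAbs(cv2.resize(a[150:300,240:430],None,fx=4,fy=4,interpolation=2),alpha=1.5))
E
```

```text
9.525 [ 0.6003 -0.2975  0.052 ] F [-9.9  3.2 23.9] w -0.0003 tip 0.014
[[-0.074 -0.005  0.997]
 [-0.997  0.    -0.074]
 [-0.    -1.    -0.005]]
plate top in tool axes cm [-0.16 -2.25 -8.67] yaw -4.26
```

View pics/s3.png

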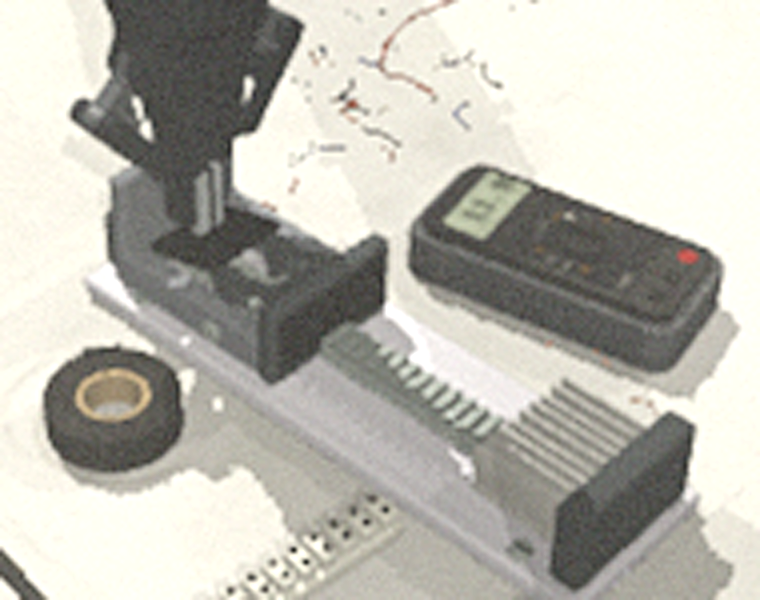

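>>> send_rows(plan=[[0,-0.3,0,0,0],[0,-0.5,0,0,0],[0,-0.8,0,0,0],[0,-1.5,0,0,0],[0,-3,0,0,0],[0,-4,0,0,0],[0,-4,0,0,0],[0,-3,-3,0,0],[0,0,0,0,0]])

```text
clock: 10.7
tcp_pos: [0.5742, -0.2963, 0.2258]
orientation: [-1.17, 1.257, -1.269]
contact_force: [0.6, -0.3, 0.5]
grip_width: -0.0001
```

>>> send_rows(plan=[[4,0,-2,0,0],[4,0,-2,0,0],[4,0,-2,0,0],[4,0,-2,0,0],[4,0,-2,0,0],[4,0,-2,0,0],[4,0,0,0,0],[0,0,0,0,0]])

```text
clock: 11.7
tcp_pos: [0.4315, -0.5692, 0.2205]
orientation: [-1.173, 1.265, -1.268]
contact_force: [0.4, 0.2, -0.1]
grip_width: -0.0003
```

```bash
python3 st.py; python3 - <<'E'
from bench import r
import cv2
a=r.grab_frame("side")["image"][:,:,::-1]
cv2.imwrite("pics/s4.png",cv2.convertScaleAbs(cv2.resize(a[150:300,240:430],None,fx=4,fy=4,interpolation=2),alpha=1.5))
b=r.grab_frame("top")["image"][:,:,::-1]
cv2.imwrite("pics/p4.png",cv2.convertScaleAbs(cv2.resize(b[140:300,210:390],None,fx=3.7,fy=3.7,interpolation=2),alpha=1.5))
E
```

```text
11.7 [ 0.4315 -0.5692  0.2205] F [ 0.4  0.2 -0.1] w -0.0003 tip 0.014
[[-0.078 -0.     0.997]
 [-0.997 -0.002 -0.078]
 [ 0.002 -1.    -0.   ]]
plate top in tool axes cm [-28.55  14.49   6.07] yaw -4.45
```

View pics/s4.png

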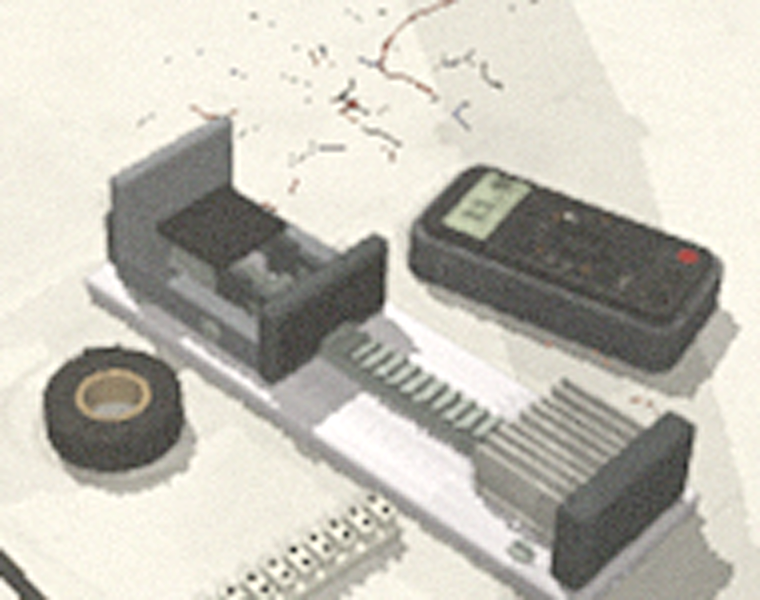

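View pics/p4.png

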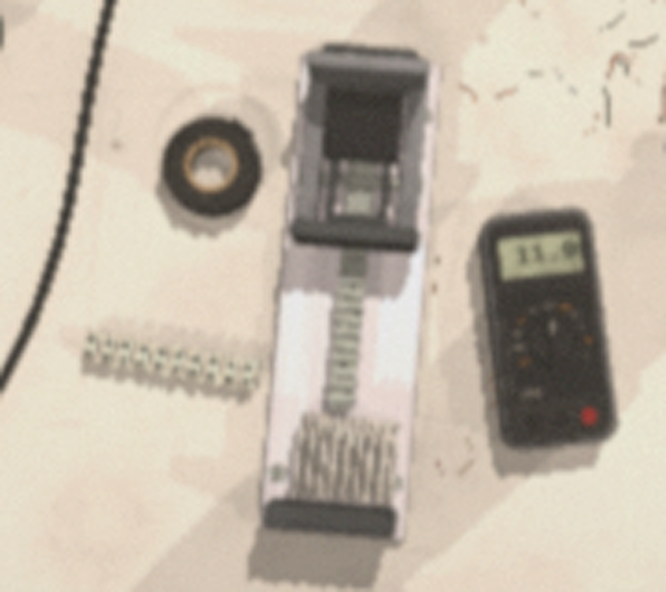

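The pictures show the jaw against the end stop: its front-plate corner is at crop pixel (270,380), the same as before the lift. The tab is up again, and the heat sink and bystanders haven't moved.

```bash
python3 -c "
from bench import r
print(r.hand_in())"
```

```text
the job is handed in; nothing more can be done
None
```

The clamp is open: the jaw is back against its end stop and the release tab has sprung up. I handed the job in at about 11.7 s.

- **Press:** With the fingers shut, I pressed the tab down until the upward force rose from about 6 N to 19.5 N at about 10 mm down, so it was on its stop.
- **Push:** I kept it pressed and pushed the plate until the arm stopped moving and the force climbed. The highest reading was about 43 N in total (24 N back, 35 N up), through the fingertips only.
- **Release:** I eased off the push, lifted straight up and moved the hand clear.

**Last checks:**
- **Jaw position:** It did not creep forward when I lifted. The push plate ended at about x = 0.612 m, which puts its rear side within 1–2 mm of the fitted stop face at 0.623 m.
- **Scene:** The last pictures show the tab level again, and the heat sink and the things round the clamp in their first places. Nothing was touching the tool.
- **Disagreement:** The fit of the clamp's pose left errors of up to about 3 pixels between the two cameras. I relied on the contact forces for the press and the end stop.

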